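# Feel for the free cell, then fill it with the stray sample jar

## Robot

A 6-joint arm with a two-finger parallel gripper is mounted at the origin on the work surface. World frame = base frame: x ahead of the robot, y to its left, z up, the work surface at z = 0. Lengths are in m, angles in rad, forces in N, time in s.
With the tool pointing down it reaches from about 0.275 to 0.75 m from the base axis. Payload 10.2 kg.
Tool frame: the origin (TCP) lies at the very end of the fingers, on their centre line; the grasp point (between the pads) lies 19 mm behind it (bot.tcp_to_grasp is the distance from the TCP to the grasp point, in m); z points along the fingers, y is the line along which they close (so a half turn about z gives the same grasp; the last joint's range is limited). The gripper opens to 85 mm and grips with 20 to 120 N. Pads are 22 mm wide; open, the fingers measure 114 mm over their backs; the gripper's body (76 mm by 85 mm) begins 54 mm behind the grasp point. The pads swing forward as they close: fully open they stand 13 mm farther back than shut.
Start: joints at [1.032, 0.313, 1.498, -0, 1.331, -0.223], TCP at [0.163, 0.499, 0.195] pointing down, gripper open.
Joint ranges: [-2.94, 2.94], [-0.97, 2.17], [0.19, 2.56], [-1.23, 4.37], [0.02, 3.11], [-2.88, 2.88]. Speed limits (rad/s): [2.39, 2.39, 3.01, 3.14, 3.14, 3.14].

## Interface

Orientations are given as a rotation vector (axis times angle).
In Python, from workcell import bot gives the robot as it stands. The module is installed in compiled form; this text tells all that it offers.
- The arm moves only by the tool drive_tool, never from a script. Its arguments are lists of equal length, an entry for each row: "travel": the shift along the tool's x, y, z in units of 40 mm (1.0 is 40 mm), a list of three; "rotation": the turn, a rotation vector about the tool's x, y, z in units of 5 degrees (1.0 is 5 degrees), a list of three; "gripper": the opening, from -1 (shut) to 1 (fully open). A call has 1 to 5 rows; each row is the pose to reach, as a shift and turn from the pose commanded when the call began, along the tool's axes at that moment; what a row does not reach only later rows make up. A row lasts 1/10 s, in which the tool goes at most 50 mm and 8.59 degrees, less where a joint would pass 70% of its speed; a pose out of reach is approached as far as the arm can. A call with a gripper value outside its range is refused whole. The fingers move at their own pace and stop on an object; "newtons" is the grip in N (left out, the last holds). Time passes only in rows, so rows that repeat a pose let the fingers close. It gives the time, the measured TCP pose, the force, the opening and the grip force at its end, in the units of the state.
- bot.state(): the state, without advancing time (a new reading comes with each control period).
- bot.snapshot(name): name is "side" or "top"; returns a dict with "image" (384x512x3 uint8, red, green, blue), "fov_y" (degrees; the focal length in pixels is half the picture's height over the tangent of half this angle, whatever the lens; pixels are square), "cx", "cy" (the principal point, pixels), "rvec" (rotation vector, rad) and "tvec" (3), from world to camera coordinates, as OpenCV has them. Camera axes: x right, y down, z forward; pixel columns grow to the right and rows downward; lengths in m; the calibration is good to about 2 mm. A picture is of the moment at which its call begins. There is no depth.
- bot.hand_in(): hands the job in; it is judged then, once.
The state is a dict: "time": time; "joints": joint angles; "joint_velocities": joint speeds; "joint_efforts": joint torques, N m; "position": TCP position; "tcp_rot": TCP orientation; "force": force on the tool from outside, world axes, zero at the start; "moment": the same for the moment, N m; "opening": finger opening in m; "grasp_force": force on a finger pad.
Only numpy, scipy, OpenCV 4.12 (cv2) and the standard library are available. Lean on these libraries where they do the work, as an engineer would, in place of code of your own. Each camera call takes 0.05 s, during which the arm holds its last target. There are 200 camera calls.

## Task

The grey sample tray on the lab bench has one cell with no jar in it. First feel inside that cell with the tips of the empty gripper, touching its floor, to make sure that it is free; then take the stray low, narrow jar from the bench (the same size as those in the tray, not the taller or the broader one) and set it down upright in that cell, without dropping it. Do not knock the other jars or the beaker over or push them about.

Things in the scene. Friction and masses are not known exactly. Their poses are not given: they have to be found in the camera images.
- tray: Grey tray fixed to the bench, 144 x 214 mm: 2 cells along its x by 3 along its y, 70 mm pitch, 66 mm square inside; walls 4 mm thick, tops 12 mm above the bench; a dark disc on each floor. Five cells hold a low red-capped white jar (42 mm across, tops 42 mm above the bench); one, it varies, is empty. Origin: centre of underside; cell middles at x = -35, 35 and y = -70, 0, 70 mm; z up.
- cell_floor (a point): The empty cell, the only one whose dark rubber disc is seen whole (56 mm across, firm). The point is the middle of the disc's top, 5 mm above the bench and 7 mm below the tops of the walls. z up.
- jar_mid (a point): The stray jar: low, round, white, red screw cap, 42 mm across, 38 mm tall, about 60 g, loose on the bench outside the tray. Point: on its axis half-way up, 19 mm above its foot; z up. Bystanders of the same look, over 50 mm clear of it: a taller jar (42 across, 85 tall) and a broader one (70 across, 38 tall); the three swap places. Beyond the tray, a glass beaker (68 across, 85 tall).
Not all that is in view belongs to the job. Several things look just like the part that bears cell_floor: the one meant starts nearest to the robot's base. What is shaped like the part that bears jar_mid but yellow is not meant.

How it is judged:
On the way:
1. the gripper's fingers touch the floor of the empty cell while the stray jar is still outside the tray (contact force between the fingers and cell above 0.5 N and horizontal distance between jar_mid and cell_floor above 0.08 m and contact force between the fingers and jar below 0.1 N), for 0.05 s.
At the end, for the whole second after the job is handed in: The stray jar stands in the cell that was empty: its axis within 20 mm of the cell's middle, upright within 10 degrees, its foot on the cell's floor within 5 mm, released and at rest (horizontal distance between jar_mid and cell_floor below 0.02 m and z of jar_mid in the frame of cell_floor between 0.014 and 0.024 m and angle between jar_mid's own z axis and vertical below 0.17 rad and linear speed of jar below 0.03 m/s); the robot touches nothing.
It fails at once if the stray jar falls (it moves faster than 0.6 m/s, a drop of about 20 mm, with no finger on it) (linear speed of jar above 0.6 m/s and contact force between the fingers and jar below 0.05 N).
It fails at once if another jar or the beaker is pushed more than 30 mm or tipped more than 30 degrees (distance of any of stock0, stock1, stock2, stock3, stock4, tall_jar, wide_jar, beaker from where it was at the start of the episode above 0.03 m or angle between any of stock0, stock1, stock2, stock3, stock4, tall_jar, wide_jar, beaker's own z axis and vertical above 0.52 rad).
It also fails if it takes over 50 s, if anything falls off the work surface, if the arm or the gripper's body presses on something with over 40 N, if the wrist force passes 120 N, or if a joint passes its speed limit or range.

## Working session

There is one attempt and no reset: what is moved stays moved. The work goes in short steps, Python scripts to look and compute and a tool call to move; the robot and the scene stay as the last step left them, time stands still between calls to the robot, and variables do not carry over. Pictures are saved under pics/ and viewed, at most 10 in all, crops included, and the job is handed in when it is done.

Besides the shell and the picture viewer there is one more tool, called after "Request:" as name(argument=value, ...) on one line, values as JSON. drive_tool: Moves the arm, as the interface text tells. Its arguments: {"type":"object","properties":{"travel":{"type":"array","items":{"type":"array","items":{"type":"number"}}},"rotation":{"type":"array","items":{"type":"array","items":{"type":"number"}}},"gripper":{"type":"array","items":{"type":"number"}},"newtons":{"type":"number"}},"required":["travel","rotation","gripper"]}

```bash
mkdir -p pics
cat > h.py <<'E'
import numpy as np, cv2, pickle
from workcell import bot
def snap(n,f):
    s=bot.snapshot(n); cv2.imwrite(f'pics/{f}.png',s['image'][:,:,::-1]); pickle.dump(s,open(f'{f}.pkl','wb')); return s
def ray(s,u,v,z):
    f=s['image'].shape[0]/2/np.tan(np.radians(s['fov_y'])/2)
    R=cv2.Rodrigues(np.array(s['rvec'],float))[0]; c=-R.T@np.array(s['tvec'],float)
    d=R.T@np.array([(u-s['cx'])/f,(v-s['cy'])/f,1]); return c+d*(z-c[2])/d[2]
E
python3 - <<'E'
from h import *
for n in('top','side'):
    s=snap(n,n+'0'); print(n,s['fov_y'],s['cx'],s['cy'],s['rvec'],s['tvec'])
a=[cv2.imread(f'pics/{n}0.png') for n in('top','side')]
print(bot.state())
E
```

```text
top 56.05014122804488 256.0450915127582 195.3047636440147 [ 2.20602284 -2.21265336  0.09089889] [-0.08015967  0.59100386  0.80592174]
side 53.697837863580624 249.3705546670546 189.2871736416502 [ 2.30715368 -0.31840204  0.12928708] [-0.61375189  0.09461898  0.77878635]
{'time': 0.1, 'joints': array([ 1.03160739e+00,  3.13342476e-01,  1.49835516e+00, -5.14019448e-05,
        1.33102044e+00, -2.23379186e-01]), 'joint_velocities': array([-0.00040493, -0.00086861, -0.00277037, -0.00059375, -0.0018072 ,
       -0.00086991]), 'joint_efforts': array([ 2.42823276e-03, -4.12897933e+01, -2.60141534e+01, -2.18654673e-04,
        3.06321737e-03, -4.22112214e-05]), 'position': array([0.16292699, 0.49878686, 0.19412096]), 'tcp_rot': array([-4.93936241e-01, -3.10214258e+00,  1.66984197e-03]), 'force': array([-0.04505916, -0.11957087, -0.16985604]), 'moment': array([0.05247639, 0.02599009, 0.01854109]), 'grasp_force': 0.0, 'opening': 0.08530711060227071}
```

View pics/top0.png

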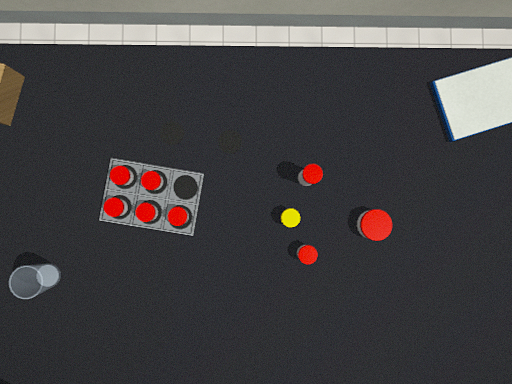

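View pics/side0.png

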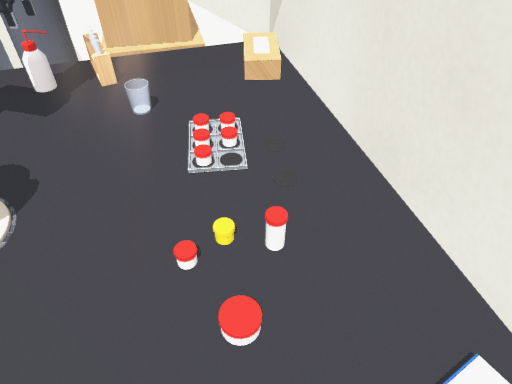

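The top view shows the tray (its empty cell's disc at 185,187), and the side view shows the same cell at 231,159. Candidates for the stray jar in the top view:
- (307,254): low and narrow; side view 186,255.
- (312,174): tall; side view 275,228.
- (376,225): broad.
- (290,217): yellow, so a decoy.

The low red one at (307,254) fits the description. There are also faint dark patches on the bench at (168,133) and (228,140), so I'll measure and enlarge these.

Run:
```python
from h import *
t=pickle.load(open('top0.pkl','rb'));s=pickle.load(open('side0.pkl','rb'))
for S,n in((t,'top'),(s,'side')):
    im=S['image']; hsv=cv2.cvtColor(im,cv2.COLOR_RGB2HSV)
    red=((hsv[...,0]<8)|(hsv[...,0]>172))&(hsv[...,1]>180)&(hsv[...,2]>100)
    k,l,st,c=cv2.connectedComponentsWithStats(red.astype(np.uint8))
    for i in range(1,k):
        if st[i,4]>60:
            print(n,c[i].round(1),st[i].tolist(),'z.04',ray(S,*c[i],.039).round(3),'z.085',ray(S,*c[i],.085).round(3)[:2])
print('tray corners',[ray(t,*p,.012).round(3)[:2] for p in((111,158),(204,174),(193,236),(99,220))])
print('disc top',ray(t,185.5,187,.005),'side',ray(s,231,159,.005))
print('decoys',[ray(t,*p,.003).round(3) for p in((168,133),(228,140))])
print('yellow',ray(t,290.5,217.5,.038),'beaker',ray(t,28,282,.085))
R=cv2.Rodrigues(np.array(t['rvec']))[0];print('base px dir',R@np.zeros(3)+t['tvec'], R[:,0],R[:,1])
a=cv2.resize(t['image'][110:270,90:410],None,fx=2.4,fy=2.4,interpolation=2)
a=cv2.convertScaleAbs(a,alpha=1.8,beta=10);b=cv2.convertScaleAbs(cv2.resize(s['image'][100:300,150:330],(192*1,213)),alpha=1.6)
cv2.imwrite('pics/crop.png',a[:,:,::-1])
```

```text
top [312.4 173.3] [303, 164, 20, 20, 322] z.04 [ 0.638 -0.207  0.039] z.085 [ 0.633 -0.199]
top [119.5 174.9] [110, 166, 20, 19, 301] z.04 [0.635 0.219 0.039] z.085 [0.63  0.203]
top [150.5 180. ] [141, 171, 20, 19, 294] z.04 [0.624 0.151 0.039] z.085 [0.62  0.139]
top [113.4 206.7] [104, 197, 20, 20, 302] z.04 [0.565 0.231 0.039] z.085 [0.564 0.215]
top [145.  211.8] [135, 202, 20, 20, 293] z.04 [0.554 0.163 0.039] z.085 [0.554 0.15 ]
top [176.9 215.9] [168, 206, 19, 20, 294] z.04 [0.545 0.093 0.039] z.085 [0.545 0.084]
top [376.2 224.5] [361, 209, 32, 32, 792] z.04 [ 0.524 -0.349  0.039] z.085 [ 0.525 -0.332]
top [307.6 254.5] [298, 245, 20, 20, 301] z.04 [ 0.458 -0.195  0.039] z.085 [ 0.464 -0.187]
side [28.1 44.5] [22, 31, 14, 20, 119] z.04 [0.045 0.891 0.039] z.085 [0.08  0.765]
side [226.7 117.4] [220, 113, 15, 10, 131] z.04 [0.634 0.214 0.039] z.085 [0.619 0.143]
side [200.5 118.9] [193, 114, 16, 11, 142] z.04 [0.564 0.226 0.039] z.085 [0.556 0.154]
side [228.4 132. ] [221, 127, 16, 11, 147] z.04 [0.622 0.146 0.039] z.085 [0.609 0.081]
side [200.8 134. ] [193, 129, 16, 11, 146
[... 188 characters left out ...]
47 -0.165  0.039] z.085 [ 0.631 -0.205]
side [185.  250.4] [174, 241, 23, 20, 372] z.04 [ 0.458 -0.201  0.039] z.085 [ 0.458 -0.238]
side [240.  316.4] [219, 296, 43, 42, 1453] z.04 [ 0.523 -0.355  0.039] z.085 [ 0.518 -0.379]
tray corners [array([0.677, 0.248]), array([0.64 , 0.037]), array([0.499, 0.061]), array([0.536, 0.273])]
disc top [0.61087645 0.08012081 0.005     ] side [0.61135386 0.07839858 0.005     ]
decoys [array([0.737, 0.122, 0.003]), array([ 0.721, -0.017,  0.003])]
yellow [ 0.54012599 -0.15764153  0.038     ] beaker [0.4122588  0.38319272 0.085     ]
base px dir [-0.08015967  0.59100386  0.80592174] [-0.00378167 -0.99862836  0.05222157] [-0.99954675  0.00221514 -0.03002311]
```

View pics/crop.png

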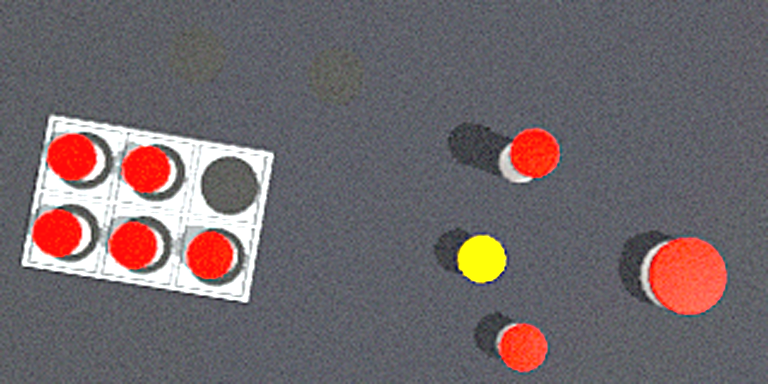

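The enlarged crop confirms both targets. The stray low, narrow jar is at the bottom, (522,347) in the crop, about (0.458,-0.198) in the world. The empty cell's whole disc is at (230,185) in the crop, about (0.611,0.079). The faint patches lie farther from the base and outside the tray. The two views agree to within about 6 mm. I'll move to the cell with the gripper shut.

Request:
drive_tool(travel=[[-1,-0.47,0],[-2,-0.94,0],[-3,-1.41,0],[-4,-1.88,0],[-5,-2.35,0]], rotation=[[0,0,0],[0,0,0],[0,0,0],[0,0,0],[0,0,0]], gripper=[-1,-1,-1,-1,-1])

```text
time: 0.6
position: [0.3249, 0.3461, 0.1944]
tcp_rot: [-0.494, -3.102, 0.0]
force: [0.1, 0.8, 0.1]
opening: 0.0123
grasp_force: 0.0
```

Request:
drive_tool(travel=[[-1,-0.47,0],[-2,-0.94,0],[-3,-1.41,0],[-4,-1.88,0],[-5,-2.35,0]], rotation=[[0,0,0],[0,0,0],[0,0,0],[0,0,0],[0,0,0]], gripper=[-1,-1,-1,-1,-1])

```text
time: 1.1
position: [0.4859, 0.1946, 0.1944]
tcp_rot: [-0.494, -3.102, 0.0]
force: [-0.7, -0.2, -0.5]
opening: 0.0005
grasp_force: 0.0
```

Request:
drive_tool(travel=[[-1,-0.47,0],[-2,-0.94,0],[-3,-1.41,0],[-3.9,-1.8,0],[-3.9,-1.8,0]], rotation=[[0,0,0],[0,0,0],[0,0,0],[0,0,0],[0,0,0]], gripper=[-1,-1,-1,-1,-1])

```text
time: 1.6
position: [0.6129, 0.0756, 0.193]
tcp_rot: [-0.5, -3.1, 0.001]
force: [-0.1, 0.8, 0.4]
opening: 0.0002
grasp_force: 0.0
```

```bash
cat >> h.py <<'E'
def togo(p):
    s=bot.state(); R=cv2.Rodrigues(np.array(s['tcp_rot']))[0]
    print('t',s['time'],'pos',s['position'].round(4),'F',s['force'].round(2),'open',round(s['opening'],4),'grip',s['grasp_force'],'closing deg',np.degrees(np.arctan2(R[1,1],R[0,1])).round(1),'zaxis',R[:,2].round(3),'q6',s['joints'][5].round(2))
    print('units',(R.T@(np.array(p)-s['position'])/.04).round(2))
E
python3 -c "
from h import *
togo([.611,.0795,.02])"
```

```text
t 1.6 pos [0.6129 0.0756 0.193 ] F [-0.06  0.8   0.43] open 0.0002 grip 0.0 closing deg 71.7 zaxis [-0.001 -0.001 -1.   ] q6 -1.32
units [0.07 0.08 4.33]
```

Request:
drive_tool(travel=[[0.07,0.08,1],[0.07,0.08,2],[0.07,0.08,3],[0.07,0.08,3.8],[0.07,0.08,4.2]], rotation=[[0,0,0],[0,0,0],[0,0,0],[0,0,0],[0,0,0]], gripper=[-1,-1,-1,-1,-1])

```text
time: 2.1
position: [0.607, 0.0837, 0.0232]
tcp_rot: [-0.493, -3.097, 0.001]
force: [0.4, 0.2, 0.6]
opening: -0.0004
grasp_force: 0.0
```

Request:
drive_tool(travel=[[0,0,0.1],[0,0,0.2],[0,0,0.28],[0,0,0.34],[0,0,0.38]], rotation=[[0,0,0],[0,0,0],[0,0,0],[0,0,0],[0,0,0]], gripper=[-1,-1,-1,-1,-1])

```text
time: 2.6
position: [0.6094, 0.0832, 0.0118]
tcp_rot: [0.494, 3.102, 0.0]
force: [0.0, -0.1, -0.1]
opening: -0.0
grasp_force: 0.0
```

Request:
drive_tool(travel=[[0,0,0.04],[0,0,0.08],[0,0,0.12],[0,0,0.15],[0,0,0.18]], rotation=[[0,0,0],[0,0,0],[0,0,0],[0,0,0],[0,0,0]], gripper=[-1,-1,-1,-1,-1])

```text
time: 3.1
position: [0.6092, 0.0831, 0.0041]
tcp_rot: [-0.494, -3.102, 0.0]
force: [0.1, -0.0, 0.1]
opening: -0.0001
grasp_force: 0.0
```

Request:
drive_tool(travel=[[0,0,0.02],[0,0,0.04],[0,0,0.06],[0,0,0.06]], rotation=[[0,0,0],[0,0,0],[0,0,0],[0,0,0]], gripper=[-1,-1,-1,-1])

```text
time: 3.5
position: [0.6091, 0.0831, 0.0017]
tcp_rot: [-0.494, -3.102, 0.0]
force: [-0.1, 0.5, -0.7]
opening: -0.0002
grasp_force: 0.0
```

There is no contact yet, 3 mm below where the floor should be, so I'll look before going on.

Run:
```python
from h import *
s=snap('side','side1'); t=snap('top','top1'); togo([.611,.0795,.0])
a=cv2.resize(s['image'][70:200,150:300],(460,400));b=cv2.resize(t['image'][120:260,80:210],(340,366))
b=cv2.copyMakeBorder(b,0,34,0,0,0); cv2.imwrite('pics/c1.png',np.hstack([a,b])[:,:,::-1])
```

```text
t 3.6 pos [0.6092 0.0831 0.0018] F [-0.1   0.79  0.09] open 0.0004 grip 0.0 closing deg 71.9 zaxis [ 0. -0. -1.] q6 -1.31
units [-0.07 -0.07  0.05]
```

View pics/c1.png

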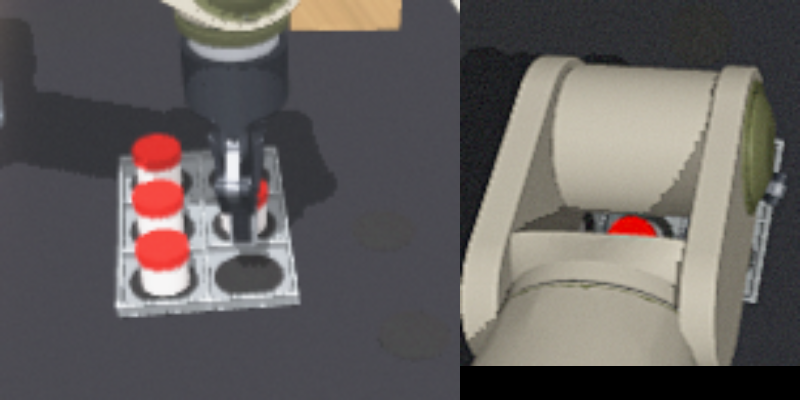

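The side view shows the fingertip at about pixel (229,148), short of the disc's middle at (231,159). The tip is therefore either higher than reported or shifted towards +y. I'll work out which.

Run:
```python
from h import *
s=pickle.load(open('side1.pkl','rb'))
for z in(0.002,.01,.02,.03,.04):print(z,ray(s,229.2,148,z).round(3))
R=cv2.Rodrigues(np.array(s['rvec']))[0]
f=192/np.tan(np.radians(s['fov_y'])/2);K=np.array([[f,0,s['cx']],[0,f,s['cy']],[0,0,1]])
for p in([.609,.083,.002],[.609,.083,.03],[.611,.079,.005]):print(p,cv2.projectPoints(np.array([p]),s['rvec'],s['tvec'],K,None)[0].ravel())
s0=pickle.load(open('side0.pkl','rb'));print(s['rvec']-s0['rvec'],s['tvec']-s0['tvec'])
a=cv2.resize(s['image'][90:180,180:270],(720,600),interpolation=cv2.INTER_CUBIC)
d=np.abs(s['image'].astype(int)-s0['image']).sum(2)>60
cv2.imwrite('pics/c2.png',cv2.resize(a,(600,600))[:,:,::-1])
ys,xs=np.nonzero(d[120:175,180:270]);print('lowest changed rows',[(y+120,xs[ys==y].min()+180,xs[ys==y].max()+180,(ys==y).sum()) for y in np.unique(ys)[-14:]])
```

```text
0.002 [0.618 0.128 0.002]
0.01 [0.616 0.117 0.01 ]
0.02 [0.614 0.104 0.02 ]
0.03 [0.611 0.091 0.03 ]
0.04 [0.608 0.078 0.04 ]
[0.609, 0.083, 0.002] [229.70585246 158.99340712]
[0.609, 0.083, 0.03] [229.2321116  150.07999242]
[0.611, 0.079, 0.005] [230.80590382 158.8794438 ]
[0. 0. 0.] [0. 0. 0.]
lowest changed rows [(np.int64(142), np.int64(224), np.int64(244), np.int64(18)), (np.int64(143), np.int64(224), np.int64(242), np.int64(16)), (np.int64(144), np.int64(225), np.int64(241), np.int64(16)), (np.int64(145), np.int64(224), np.int64(241), np.int64(17)), (np.int64(146), np.int64(224), np.int64(239), np.int64(14)), (np.int64(147), np.int64(225), np.int64(239), np.int64(14)), (np.int64(148), np.int64(225), np.int64(237), np.int64(11)), (np.int64(149), np.int64(226), np.int64(237), np.int64(9)), (np.int64(150), np.int64(227), np.int64(237), np.int64(11)), (np.int64(151), np.int64(228), np.int64(236), np.int64(9)), (np.int64(152), np.int64(228), np.int64(237), np.int64(10)), (np.int64(153), np.int64(227), np.int64(237), np.int64(10)), (np.int64(154), np.int64(228), np.int64(237), np.int64(10)), (np.int64(155), np.int64(229), np.int64(235), np.int64(5))]
```

View pics/c2.png

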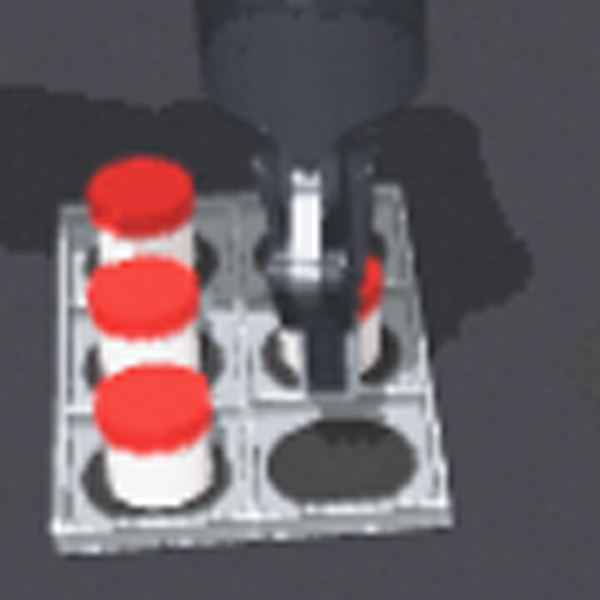

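The fingertip is at (229.5,149) in the side view, and its shadow falls on the disc at about (231,152). The true tip is roughly 30 mm above the floor although the reported z is 2 mm. x and y look right, so the reported TCP is off along z. I'll continue down gently under force watch.

Request:
drive_tool(travel=[[0,0,0.05],[0,0,0.1],[0,0,0.15],[0,0,0.2],[0,0,0.25]], rotation=[[0,0,0],[0,0,0],[0,0,0],[0,0,0],[0,0,0]], gripper=[-1,-1,-1,-1,-1])

```text
time: 4.1
position: [0.6091, 0.0831, -0.0084]
tcp_rot: [-0.494, -3.102, 0.0]
force: [-0.4, -0.1, -0.2]
opening: -0.0
grasp_force: 0.0
```

Run:
```python
from h import *
s=snap('side','side2'); togo([.611,.0795,-.02])
s1=pickle.load(open('side1.pkl','rb'))
a=[cv2.resize(x['image'][110:180,190:260],(400,400),interpolation=cv2.INTER_CUBIC) for x in(s1,s)]
cv2.imwrite('pics/c3.png',np.hstack(a)[:,:,::-1])
```

```text
t 4.15 pos [ 0.6089  0.0831 -0.0088] F [-0.59 -0.39  0.16] open 0.0001 grip 0.0 closing deg 71.9 zaxis [-0.001  0.    -1.   ] q6 -1.31
units [-0.08 -0.07  0.28]
```

View pics/c3.png

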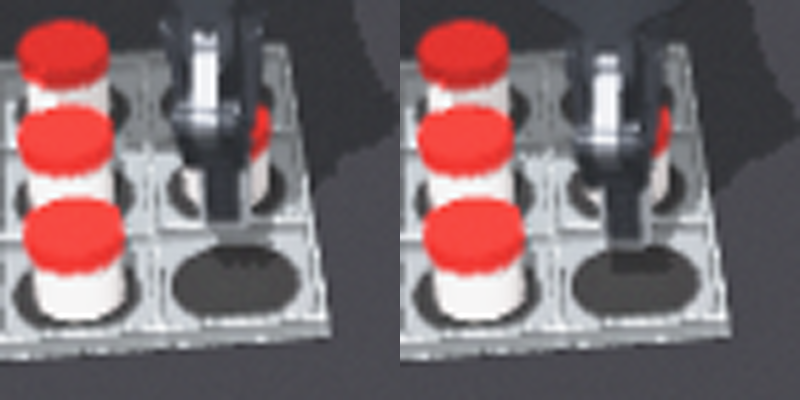

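The right half (after the move) shows the tip now at pixel (230,153), 10 mm lower, with its shadow on the disc and still no contact. Another 20 mm or so remains, so I'll continue gently.

Request:
drive_tool(travel=[[0,0,0.06],[0,0,0.12],[0,0,0.18],[0,0,0.24],[0,0,0.3]], rotation=[[0,0,0],[0,0,0],[0,0,0],[0,0,0],[0,0,0]], gripper=[-1,-1,-1,-1,-1])

```text
time: 4.65
position: [0.6091, 0.0831, -0.0204]
tcp_rot: [-0.494, -3.102, 0.0]
force: [0.3, 0.8, 0.4]
opening: 0.0001
grasp_force: 0.0
```

Request:
drive_tool(travel=[[0,0,0.03],[0,0,0.06],[0,0,0.08],[0,0,0.1],[0,0,0.12]], rotation=[[0,0,0],[0,0,0],[0,0,0],[0,0,0],[0,0,0]], gripper=[-1,-1,-1,-1,-1])

```text
time: 5.15
position: [0.6092, 0.0831, -0.025]
tcp_rot: [0.494, 3.102, 0.0]
force: [0.8, 0.7, -0.5]
opening: -0.0002
grasp_force: 0.0
```

Request:
drive_tool(travel=[[0,0,0.03],[0,0,0.06],[0,0,0.08],[0,0,0.1],[0,0,0.12]], rotation=[[0,0,0],[0,0,0],[0,0,0],[0,0,0],[0,0,0]], gripper=[-1,-1,-1,-1,-1])

```text
time: 5.65
position: [0.6092, 0.0831, -0.0299]
tcp_rot: [0.494, 3.102, -0.0]
force: [-0.8, -0.5, -0.2]
opening: 0.0
grasp_force: 0.0
```

Request:
drive_tool(travel=[[0,0,0.03],[0,0,0.06],[0,0,0.08],[0,0,0.1],[0,0,0.12]], rotation=[[0,0,0],[0,0,0],[0,0,0],[0,0,0],[0,0,0]], gripper=[-1,-1,-1,-1,-1])

```text
time: 6.15
position: [0.6093, 0.0831, -0.0318]
tcp_rot: [0.493, 3.102, -0.001]
force: [-14.4, -0.3, 32.5]
opening: -0.0002
grasp_force: 16.0
```

Contact: 32 N upward, so I've felt the floor at a reported z of about -0.0315, and true z is about reported z + 36 mm. I'll check with a view before backing off.

Run:
```python
from h import *
s=snap('side','side3'); togo([.611,.0795,-.032])
cv2.imwrite('pics/c4.png',cv2.resize(s['image'][110:180,190:260],(500,500),interpolation=cv2.INTER_CUBIC)[:,:,::-1])
for z in(.005,.012):
  for p in((225,160),(236,160)):print(p,z,ray(s,*p,z).round(3))
```

```text
t 6.2 pos [ 0.6093  0.0831 -0.0317] F [-12.89  -1.02  24.28] open 0.0003 grip 12.772396635264158 closing deg 71.9 zaxis [ 0. -0. -1.] q6 -1.31
units [-0.07 -0.07  0.01]
(225, 160) 0.005 [0.596 0.079 0.005]
(236, 160) 0.005 [0.622 0.071 0.005]
(225, 160) 0.012 [0.594 0.07  0.012]
(236, 160) 0.012 [0.62  0.063 0.012]
```

View pics/c4.png

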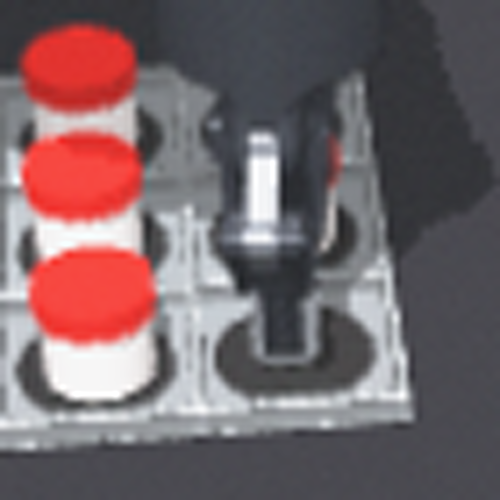

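Request:
drive_tool(travel=[[0,0,-0.2],[0,0,-0.6],[0,0,-1.4],[0,0,-2.4],[0,0,-3.4]], rotation=[[0,0,0],[0,0,0],[0,0,0],[0,0,0],[0,0,0]], gripper=[-1,-1,-1,-1,-1])

```text
time: 6.7
position: [0.609, 0.0831, 0.1035]
tcp_rot: [0.494, 3.102, 0.0]
force: [0.4, -1.6, 0.1]
opening: -0.0004
grasp_force: 0.0
```

The tip's foot is at (230.6,160.7) on the disc, well inside the cell, so the xy calibration is sound and the only error is the +36 mm in z. Now to the jar with the gripper open.

Request:
drive_tool(travel=[[0.18,-1,0],[0.36,-2,0],[0.54,-3,0],[0.72,-4,0],[0.9,-5,0]], rotation=[[0,0,0],[0,0,0],[0,0,0],[0,0,0],[0,0,0]], gripper=[1,1,1,1,1])

```text
time: 7.2
position: [0.5121, -0.0971, 0.1022]
tcp_rot: [0.494, 3.102, -0.0]
force: [-0.6, -0.5, -0.1]
opening: 0.072
grasp_force: 0.0
```

Request:
drive_tool(travel=[[0.18,-1,0],[0.36,-2,0],[0.5,-2.8,0],[0.5,-2.8,0],[0.5,-2.8,0]], rotation=[[0,0,0],[0,0,0],[0,0,0],[0,0,0],[0,0,0]], gripper=[1,1,1,1,1])

```text
time: 7.7
position: [0.4591, -0.1963, 0.102]
tcp_rot: [0.496, 3.101, -0.0]
force: [1.3, -0.0, -0.5]
opening: 0.0852
grasp_force: 0.0
```

```bash
python3 -c "
from h import *
togo([.459,-.196,-.0295])"
```

```text
t 7.7 pos [ 0.4591 -0.1963  0.102 ] F [ 1.26 -0.01 -0.53] open 0.0852 grip 0.0 closing deg 71.8 zaxis [ 0.001 -0.    -1.   ] q6 -1.89
units [0.01 0.01 3.29]
```

Request:
drive_tool(travel=[[0,0,0.8],[0,0,1.6],[0,0,2],[0,0,2]], rotation=[[0,0,0],[0,0,0],[0,0,0],[0,0,0]], gripper=[1,1,1,1])

```text
time: 8.1
position: [0.4585, -0.1942, 0.0198]
tcp_rot: [-0.491, -3.099, -0.003]
force: [-0.0, -0.3, 1.4]
opening: 0.0854
grasp_force: 0.0
```

Run:
```python
from h import *
s=snap('side','side4');t=snap('top','top4'); togo([.459,-.196,-.0295])
a=cv2.resize(s['image'][180:290,130:240],(400,400),interpolation=cv2.INTER_CUBIC);b=cv2.resize(t['image'][200:300,255:355],(400,400),interpolation=cv2.INTER_CUBIC)
cv2.imwrite('pics/c5.png',np.hstack([a,b])[:,:,::-1])
```

```text
t 8.2 pos [ 0.4597 -0.1955  0.0221] F [-0.26  1.14  0.26] open 0.0852 grip 0.0 closing deg 72.0 zaxis [ 0.001 -0.    -1.   ] q6 -1.89
units [ 0.01 -0.02  1.29]
```

View pics/c5.png

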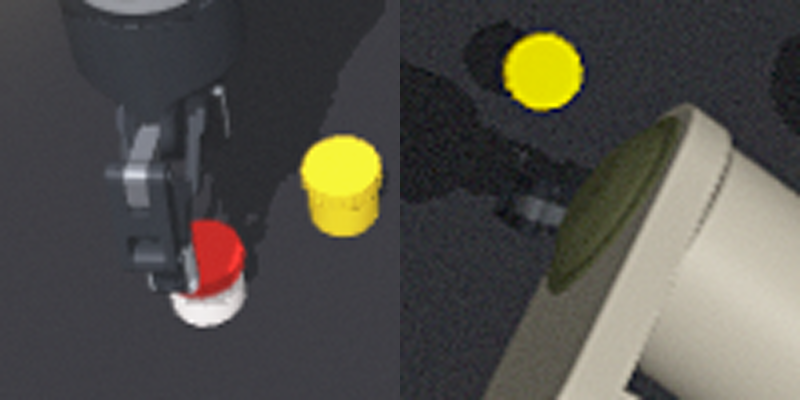

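The left half shows the open fingers straddling the jar: near finger tip at (178,260), jar at (186,255). Yellow is well clear. Descending.

Request:
drive_tool(travel=[[0,0,0.4],[0,0,0.8],[0,0,1.1],[0,0,1.28],[0,0,1.28]], rotation=[[0,0,0],[0,0,0],[0,0,0],[0,0,0],[0,0,0]], gripper=[1,1,1,1,1])

```text
time: 8.7
position: [0.459, -0.1959, -0.03]
tcp_rot: [-0.494, -3.102, -0.0]
force: [-1.4, 0.4, 0.4]
opening: 0.0851
grasp_force: 0.0
```

Request:
drive_tool(travel=[[0,0,0],[0,0,0],[0,0,0],[0,0,0],[0,0,0]], rotation=[[0,0,0],[0,0,0],[0,0,0],[0,0,0],[0,0,0]], gripper=[-0.2,-0.2,-0.2,-0.2,-0.2], newtons=30)

```text
time: 9.2
position: [0.4593, -0.1963, -0.0292]
tcp_rot: [0.494, 3.102, -0.001]
force: [-1.1, 0.4, 6.0]
opening: 0.0415
grasp_force: 30.2
```

Request:
drive_tool(travel=[[0,0,0],[0,0,0],[0,0,0]], rotation=[[0,0,0],[0,0,0],[0,0,0]], gripper=[-0.6,-0.6,-0.6])

```text
time: 9.5
position: [0.4593, -0.1962, -0.0292]
tcp_rot: [0.494, 3.102, -0.001]
force: [-1.6, 1.2, 6.3]
opening: 0.0415
grasp_force: 30.2
```

Request:
drive_tool(travel=[[0,0,-0.3],[0,0,-0.9],[0,0,-1.6],[0,0,-2.3],[0,0,-2.6]], rotation=[[0,0,0],[0,0,0],[0,0,0],[0,0,0],[0,0,0]], gripper=[-0.6,-0.6,-0.6,-0.6,-0.6])

```text
time: 10.0
position: [0.4599, -0.1967, 0.0771]
tcp_rot: [0.493, 3.099, -0.003]
force: [0.4, -0.6, -0.3]
opening: 0.0411
grasp_force: 30.5
```

Run:
```python
from h import *
s=snap('side','side5'); togo([.611,.0795,.075])
cv2.imwrite('pics/c6.png',cv2.resize(s['image'][160:290,130:260],(500,500),interpolation=cv2.INTER_CUBIC)[:,:,::-1])
```

```text
t 10.05 pos [ 0.4602 -0.1969  0.0776] F [ 0.96 -0.55  1.5 ] open 0.0415 grip 30.498887300491333 closing deg 71.9 zaxis [ 0.004 -0.003 -1.   ] q6 -1.89
units [-1.44  7.74  0.06]
```

View pics/c6.png

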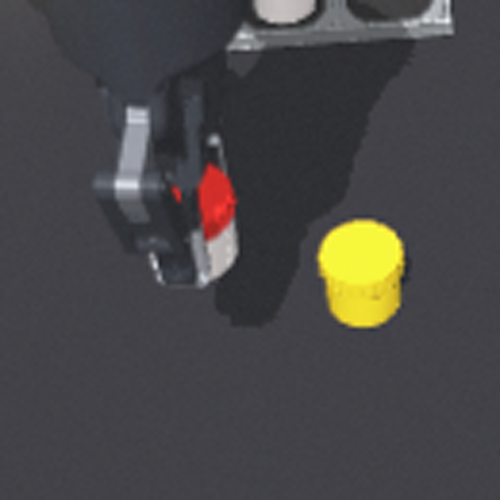

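The jar is held upright between the fingers at (215,220) in the crop and clear of the bench. I'll carry it over, then turn it.

Request:
drive_tool(travel=[[-0.16,0.9,0],[-0.32,1.8,0],[-0.5,2.7,0],[-0.66,3.6,0],[-0.84,4.5,0]], rotation=[[0,0,0],[0,0,0],[0,0,0],[0,0,0],[0,0,0]], gripper=[-0.6,-0.6,-0.6,-0.6,-0.6])

```text
time: 10.55
position: [0.5468, -0.0338, 0.0731]
tcp_rot: [-0.494, -3.101, -0.0]
force: [0.1, -1.1, -0.6]
opening: 0.0411
grasp_force: 30.6
```

Request:
drive_tool(travel=[[-0.16,0.9,0],[-0.32,1.8,0],[-0.5,2.7,0],[-0.6,3.24,0],[-0.6,3.24,0]], rotation=[[0,0,0],[0,0,0],[0,0,0],[0,0,0],[0,0,0]], gripper=[-0.6,-0.6,-0.6,-0.6,-0.6])

```text
time: 11.05
position: [0.6099, 0.0827, 0.0727]
tcp_rot: [-0.489, -3.102, -0.0]
force: [0.2, 0.8, -0.5]
opening: 0.0413
grasp_force: 30.6
```

Request:
drive_tool(travel=[[0,0,0],[0,0,0],[0,0,0],[0,0,0],[0,0,0]], rotation=[[0,0,1.5],[0,0,3],[0,0,4.5],[0,0,6],[0,0,7.3]], gripper=[-0.6,-0.6,-0.6,-0.6,-0.6])

```text
time: 11.55
position: [0.6092, 0.0793, 0.0733]
tcp_rot: [-1.448, -2.786, 0.001]
force: [0.0, -0.3, 0.2]
opening: 0.041
grasp_force: 30.6
```

Request:
drive_tool(travel=[[0,0,0],[0,0,0]], rotation=[[0,0,0],[0,0,0]], gripper=[-0.6,-0.6])

```text
time: 11.75
position: [0.6095, 0.0797, 0.0737]
tcp_rot: [-1.437, -2.793, 0.001]
force: [0.3, -0.2, -0.1]
opening: 0.0409
grasp_force: 30.6
```

```bash
python3 -c "
from h import *
togo([.611,.0795,-.0243])"
```

```text
t 11.75 pos [0.6095 0.0797 0.0737] F [ 0.29 -0.22 -0.14] open 0.0409 grip 30.637312531471252 closing deg 35.5 zaxis [-0.001 -0.    -1.   ] q6 -0.68
units [-0.03  0.03  2.45]
```

Request:
drive_tool(travel=[[-0.03,0.03,0.6],[-0.03,0.03,1.2],[-0.03,0.03,1.7],[-0.03,0.03,2.1],[-0.03,0.03,2.25]], rotation=[[0,0,0],[0,0,0],[0,0,0],[0,0,0],[0,0,0]], gripper=[-0.6,-0.6,-0.6,-0.6,-0.6])

```text
time: 12.25
position: [0.6105, 0.0798, -0.0177]
tcp_rot: [-1.437, -2.791, 0.002]
force: [-0.4, -0.2, -0.3]
opening: 0.041
grasp_force: 30.6
```

Request:
drive_tool(travel=[[0,0,0.05],[0,0,0.1],[0,0,0.14],[0,0,0.18],[0,0,0.18]], rotation=[[0,0,0],[0,0,0],[0,0,0],[0,0,0],[0,0,0]], gripper=[-0.6,-0.6,-0.6,-0.6,-0.6])

```text
time: 12.75
position: [0.6117, 0.0801, -0.0229]
tcp_rot: [1.44, 2.792, 0.0]
force: [-0.4, 0.1, -0.5]
opening: 0.0413
grasp_force: 30.6
```

Request:
drive_tool(travel=[[0,0,0.03],[0,0,0.05],[0,0,0.06],[0,0,0.06]], rotation=[[0,0,0],[0,0,0],[0,0,0],[0,0,0]], gripper=[-0.6,-0.6,-0.6,-0.6])

```text
time: 13.15
position: [0.6118, 0.0801, -0.0242]
tcp_rot: [1.44, 2.791, 0.0]
force: [-3.7, -0.6, 8.8]
opening: 0.0407
grasp_force: 31.5
```

Contact with the floor at the expected height (8.8 N). Releasing and retreating.

Request:
drive_tool(travel=[[0,0,0],[0,0,0],[0,0,0],[0,0,0],[0,0,0]], rotation=[[0,0,0],[0,0,0],[0,0,0],[0,0,0],[0,0,0]], gripper=[0.2,0.5,0.7,0.7,0.7])

```text
time: 13.65
position: [0.6116, 0.0801, -0.0255]
tcp_rot: [-1.441, -2.792, 0.0]
force: [0.9, 0.7, -0.0]
opening: 0.0726
grasp_force: 0.0
```

Request:
drive_tool(travel=[[0,0,-0.3],[0,0,-0.8],[0,0,-1.6],[0,0,-2.6],[0,0,-3.6]], rotation=[[0,0,0],[0,0,0],[0,0,0],[0,0,0],[0,0,0]], gripper=[0.7,0.7,0.7,0.7,0.7])

```text
time: 14.15
position: [0.6114, 0.0801, 0.121]
tcp_rot: [1.441, 2.791, 0.0]
force: [0.2, -0.6, -0.1]
opening: 0.0725
grasp_force: 0.0
```

Request:
drive_tool(travel=[[0,0,-0.6],[0,0,-0.6],[0,0,-0.6]], rotation=[[0,0,0],[0,0,0],[0,0,0]], gripper=[0.7,0.7,0.7])

```text
time: 14.45
position: [0.6115, 0.0801, 0.1431]
tcp_rot: [1.44, 2.791, 0.0]
force: [-0.1, 0.4, -0.3]
opening: 0.0726
grasp_force: 0.0
```

Run:
```python
from h import *
s=snap('side','side6'); togo([.611,.0795,.1])
cv2.imwrite('pics/c7.png',cv2.resize(s['image'][70:190,150:310],(800,600),interpolation=cv2.INTER_CUBIC)[:,:,::-1])
```

```text
t 14.5 pos [0.6111 0.0801 0.142 ] F [-0.   -1.23 -0.42] open 0.0726 grip 0.0 closing deg 35.4 zaxis [-0.001  0.    -1.   ] q6 -0.68
units [-0.01 -0.01  1.05]
```

View pics/c7.png

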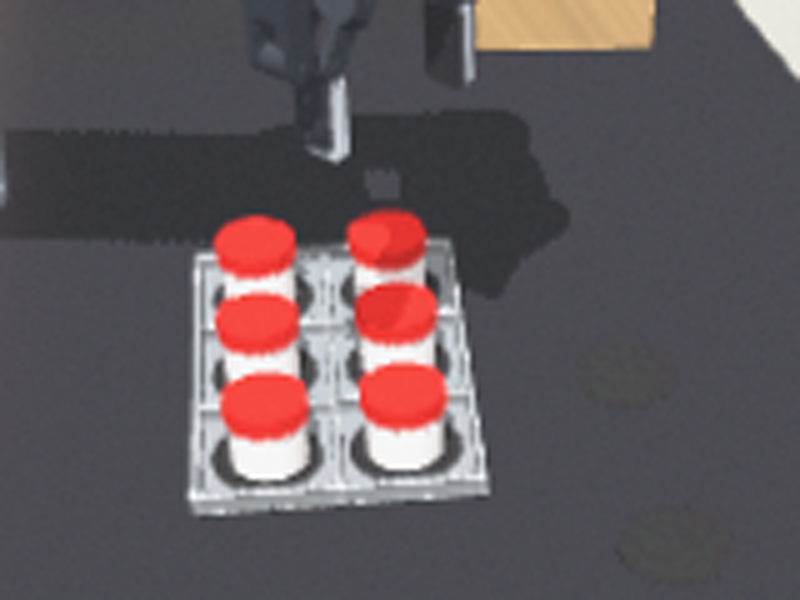

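The stray jar stands upright in the middle of its cell, at (403,420) in the crop. The neighbouring jars are undisturbed and the gripper is clear.

```bash
python3 -c "
from workcell import bot
print(bot.hand_in())"
```

```text
the job is handed in; nothing more can be done
None
```

I felt the floor of the empty cell, set the stray jar upright in it and handed the job in at about 14.5 s; the last side view shows it well centred and the other tray jars in place, but `hand_in()` gave no verdict.

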